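# Clear the worktop: board on its screw, spices on the tray

### The job

Clear this corner of the kitchen worktop. Take the little serving board out of the drying rack and hang it by its keyhole on the screw of the upright panel: the round hole over the screw head, then down until the screw sits at the top of the slot and the board hangs straight. Stand every loose spice jar (three to five of them) upright on the spice tray, set down and not dropped, in free space where it touches neither the things already there nor another jar; leave everything else where it stands.

Things in the scene. Friction and masses are not known exactly. Their poses are not given: they have to be found in the camera images.
- board: oak serving board, 12 thick (x), about 0.25 kg, on edge in the rack. Origin: centre of its lower edge; z up to the handle, y across. Blade 120 wide, z 0 to 120; neck handle 38 wide, z 120 to 195. A keyhole goes right through on the centre line: round hole 24 across at z 80, above it a slot 9 wide ending at z 112. Front and back are alike: it may hang either way round
- hole (a point): centre of the board's round hole (mid thickness, z 80 of the board); axes as the board's
- seat (a point): point in the slot, at z 109 of the board and mid thickness, where the screw's axis lies when the board hangs home; axes as the board's
- panel: fixed upright white panel, 18 thick (x), 200 wide (y), 222 high, on the left of the worktop; origin: centre of its underside on the worktop. Its front face is at x = -9 and looks along its own -x; a foot 14 high runs out behind it to x = 79. The screw sticks out of the front face
- screw (a point): mid point of the bare shank of the screw: 200 above the worktop, on the panel's centre line, 10 in front of the front face (axes as the panel's; the screw points along -x). Shank 6 in diameter and 20 long from the face, then a head 14 in diameter and 5 thick, so the head spans 20 to 25 from the face
- rack: fixed wooden drying rack; origin on the worktop under the middle of the board's slot; slot along its y, 17 wide and 125 long, floor at z 10, sides up to z 45. Base x -65 to 35, y -80 to 80. A white saucer (part of the rack) stands beside the slot at x -41 to -34, up to z 90
- tray: fixed dark wooden spice tray, 230 (x) by 320 (y), rim 12 high, wall 6; origin: centre of its underside; inner floor at z 6, 218 by 308
- jam: jam jar with brass lid standing on the tray, diameter 62, 80 high; a neighbour to leave alone; origin: centre of its underside, z up
- tin: plain metal tin standing on the tray, diameter 64, 66 high; a neighbour to leave alone; origin: centre of its underside, z up
- mill: turned wooden pepper mill standing on the tray, diameter 50, 84 high; a neighbour to leave alone; origin: centre of its underside, z up
- salt: white salt pot on the worktop, diameter 40, 60 high, not to be moved; origin: centre of its underside
- mug: white mug on the worktop, 76 across, 85 high, handle at its +y, not to be moved; origin: centre of its underside
- jar0: squat spice jar, glass with a steel lid, diameter 46, 48 high, about 0.11 kg, standing on the worktop at the start (may be absent); origin: centre of its underside, z up
- jar1: squat spice jar, glass with a steel lid, diameter 46, 48 high, about 0.11 kg, standing on the worktop at the start (may be absent); origin: centre of its underside, z up
- jar2: squat spice jar, glass with a steel lid, diameter 46, 48 high, about 0.11 kg, standing on the worktop at the start (may be absent); origin: centre of its underside, z up
- jar3: squat spice jar, glass with a steel lid, diameter 46, 48 high, about 0.11 kg, standing on the worktop at the start (may be absent); origin: centre of its underside, z up
- jar4: squat spice jar, glass with a steel lid, diameter 46, 48 high, about 0.11 kg, standing on the worktop at the start (may be absent); origin: centre of its underside, z up
Things that resemble listed ones, but are neither listed nor needed, are in the scene too. What is shaped like the panel but blue or purple is not meant. Leave any pink look-alike of the jar3 alone.

How it is judged:
By the outcome, as a careful person would: the job done as asked, in the order asked, and still so for the second after the job is handed in, with the robot touching nothing.
Of jar0, jar1, jar2, jar3, jar4 only 3 to 5 are there at a start; the rules pass over those that are not, and their reading is None.
At some moment in a run one of jar0, jar1, jar2, jar3, jar4 may be knocked a few centimetres aside while the robot is not near it.
It also fails if it takes over 210 s, if anything falls off the work surface, if the arm or the gripper's body presses on something with over 40 N, if the wrist force passes 120 N, or if a joint passes its speed limit or range.

### The arm

A 7-joint arm with a two-finger parallel gripper is mounted at the origin on the work surface. World frame = base frame: x ahead of the robot, y to its left, z up, the work surface at z = 0. Lengths are in m, angles in rad, forces in N, time in s.
With the tool pointing down it reaches from about 0.425 to 0.95 m from the base axis. Payload 4.7 kg.
Tool frame: the origin (TCP) lies between the finger pads; the fingertips stand 25 mm ahead of it and the grasp point (between the pads) lies 6 mm ahead of it; z points along the fingers, y is the line along which they close (so a half turn about z gives the same grasp; the last joint's range is limited). The gripper opens to 85 mm and grips with 20 to 120 N. Pads are 22 mm wide; open, the fingers measure 114 mm over their backs; the gripper's body (76 mm by 85 mm) begins 54 mm behind the grasp point. The pads swing forward as they close: fully open they stand 13 mm farther back than shut.
Start: joints at [1.195, 0.469, -0.049, 1.532, 0.024, 1.141, -0.082], TCP at [0.229, -0.635, 0.256] pointing down, gripper open.
Joint ranges: [-2.59, 2.59], [-0.33, 1.99], [-1.39, 1.29], [0.1, 2.45], [-1.04, 4.18], [0.21, 1.99], [-2.66, 2.66]. Speed limits (rad/s): [2.57, 2.57, 3.14, 3.14, 3.14, 3.14, 3.14].

### API

Orientations are given as a 3x3 rotation matrix whose columns are the frame's x, y, z axes.
In Python, from rig import * gives the robot as it stands. Calls block until the motion is done:
- movep(position, orientation): joint-space move of the TCP to a pose.
- move_l(position, attitude=None, feed=0.15, until_force=None): straight line of the TCP; attitude=None keeps the orientation; feed is the mean speed in m/s. With until_force (N) it stops when the force on the tool has changed by that much, and returns True; else False.
- move_joints(angles): joint-space move.
- command_gripper(opening, newtons=None): finger opening in m; newtons is the grip in N (None keeps the last); returns when the fingers have stopped.
- sleep(seconds).
- inverse_kinematics(position, orientation): joint angles nearest the present ones, or None.
- sense(): the state.
- camera(name): name is "scene" or "top"; returns (picture, depth): 400x640x3 uint8, red, green, blue; 400x640 float32, m along the optical axis (not along the pixel's ray), 0 where there is no reading.
- camera_params(name): a dict with "K" (3x3 intrinsics, pixels), "position" and "rotation" of the camera in the world. Camera axes: x right, y down, z forward; pixel columns grow to the right and rows downward; lengths in m; the calibration is good to about 2 mm. A picture is of the moment at which its call begins. camera_params takes no time and is no camera call.
A pose or a line that the arm cannot do raises Unreachable and nothing moves.
- finish_job(): hands the job in; it is judged then, once.
The state is a dict: "time_s": time; "joint_pos": joint angles; "qd": joint speeds; "joint_efforts": joint torques, N m; "position": TCP position; "tcp_rot": TCP orientation; "wrist_force": force on the tool from outside, world axes, zero at the start; "ft_torque": the same for the moment, N m; "finger_gap": finger opening in m; "gripper_force": force on a finger pad.
Only numpy, scipy, OpenCV 4.12 (cv2) and the standard library are available. Lean on these libraries where they do the work, as an engineer would, in place of code of your own. Each camera call takes 0.05 s, during which the arm holds its last target. There are 200 camera calls.

## Working session

There is one attempt and no reset: what is moved stays moved. The work goes in short steps, each a Python script; the robot and the scene stay as the last script left them, time stands still between calls to the robot, and variables do not carry over. Pictures are saved under pics/ and viewed, at most 14 in all, crops included, and the job is handed in when it is done.

```bash
ls; mkdir -p pics; python3 - <<'E'
from rig import *
import cv2,numpy as np
for n in("scene","top"):
    p,d=camera(n); cv2.imwrite(f"pics/{n}0.png",p[:,:,::-1]); np.savez(f"{n}0.npz",p=p,d=d)
    c=camera_params(n); print(n,c)
print(sense())
E
```

```text
pics
scene {'K': array([[428.12843104,   0.        , 321.64407381],
       [  0.        , 428.12843104, 197.43252911],
       [  0.        ,   0.        ,   1.        ]]), 'position': array([ 1.01779162, -0.79739217,  0.83049182]), 'rotation': array([[ 0.86711604,  0.25194046, -0.42969265],
       [ 0.49751929, -0.47993161,  0.7225927 ],
       [-0.02417275, -0.8403521 , -0.54150163]])}
top {'K': array([[431.49349187,   0.        , 319.56271493],
       [  0.        , 431.49349187, 201.47635367],
       [  0.        ,   0.        ,   1.        ]]), 'position': array([0.2589474 , 0.14054772, 1.30915364]), 'rotation': array([[ 1.60323303e-02, -9.84536079e-01,  1.74446766e-01],
       [-9.99871341e-01, -1.58762355e-02,  2.29033166e-03],
       [ 5.14643789e-04, -1.74461042e-01, -9.84663943e-01]])}
{'time_s': 0.1, 'joint_pos': array([ 1.19510226,  0.46937403, -0.04860153,  1.53356914,  0.02406738,
        1.14101058, -0.08226059]), 'qd': array([-5.90805724e-05, -1.46639284e-03,  3.17572129e-06, -3.11914027e-03,
       -1.81847659e-03, -4.82243504e-04, -3.09704459e-04]), 'joint_efforts': array([-3.41797818e-05, -5.11517572e+01, -4.71145310e-02, -2.38391429e+01,
        1.08265271e-02,  4.40261298e-03, -2.28021868e-06]), 'position': array([ 0.22928388, -0.63435241,  0.25535966]), 'tcp_rot': array([[ 9.40446600e-01,  3.39940869e-01, -6.31847426e-04],
       [ 3.39941455e-01, -9.40445133e-01,  1.66111175e-03],
       [-2.95380662e-05, -1.77697803e-03, -9.99998421e-01]]), 'wrist_force': array([ 0.61589071,  0.50287488, -0.14088034]), 'ft_torque': array([ 0.01938247,  0.05204555, -0.02667583]), 'gripper_force': 0.0, 'finger_gap': 0.08538425344413493}
```

View pics/scene0.png

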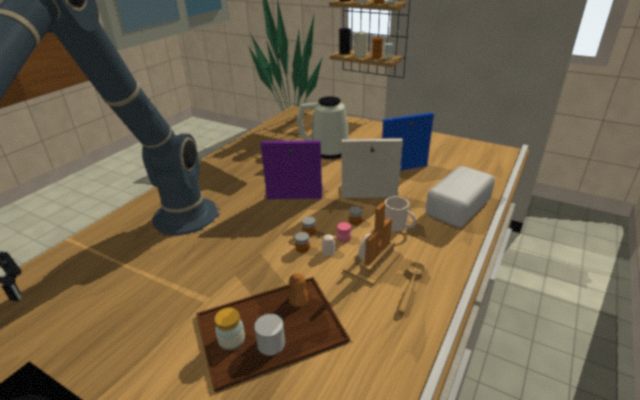

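View pics/top0.png

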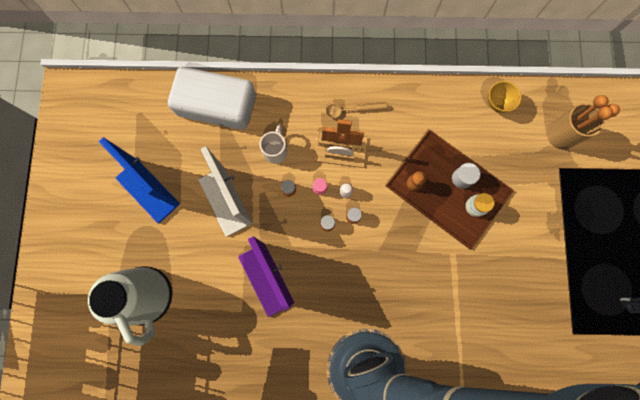

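The scene view shows the white panel at (372,168) between the purple (292,170) and blue (408,143) look-alikes. The board is at (378,238), and three jars are at (355,213), (309,223) and (302,240). In the top view the jars are at (288,188), (328,223) and (354,215), and the board is at (343,133).

What could be mistaken for the things I want (top pixels):
- **Panel:** white (225,192), against blue (140,180) and purple (265,277). I choose white.
- **Jar:** grey lids (288,188), (328,223), (354,215), against pink (320,185) and white salt (346,190). I choose the grey lids.
- **Board:** (343,133), against the spoon (360,108) and saucer (341,151). I choose the oak one.

I'll check this in one close crop.

```bash
cat > h.py <<'E'
import numpy as np,cv2
from rig import *
def cloud(n,d):
    c=camera_params(n);K=c["K"];v,u=np.mgrid[:400,:640]
    r=np.stack([(u-K[0,2])/K[0,0],(v-K[1,2])/K[1,1],np.ones(u.shape)],-1)*d[...,None]
    return r@c["rotation"].T+c["position"]
def ray(n,u,v,z):
    c=camera_params(n);r=c["rotation"]@np.linalg.solve(c["K"],[u,v,1]);p=c["position"]
    return p+r*(z-p[2])/r[2]
E
python3 - <<'E'
from h import *
t=np.load("top0.npz");s=np.load("scene0.npz")
a=cv2.resize(t["p"][110:245,190:390],(800,540),interpolation=cv2.INTER_CUBIC)
b=cv2.resize(s["p"][130:280,290:430],(560,600),interpolation=cv2.INTER_CUBIC)
cv2.imwrite("pics/a.png",a[:,:,::-1]);cv2.imwrite("pics/b.png",b[:,:,::-1])
P=cloud("top",t["d"]);np.save("Pt.npy",P)
for n,(u,v) in dict(j0=(288,188),pink=(320,185),salt=(346,190),j1=(328,223),j2=(354,215),panel=(232,205),board=(343,130),tin=(466,175),jam=(485,204),mill=(418,181),mug=(272,147)).items(): print(n,P[v,u].round(3))
# top-of-object heights map for objects
z=P[...,2]
hsv=cv2.cvtColor(t["p"],cv2.COLOR_RGB2HSV)
E
```

```text
j0 [0.522 0.238 0.047]
pink [0.532 0.143 0.05 ]
salt [0.516 0.066 0.06 ]
j1 [0.419 0.118 0.046]
j2 [0.443 0.041 0.051]
panel [0.439 0.367 0.222]
board [0.669 0.081 0.152]
tin [ 0.563 -0.285  0.077]
jam [ 0.476 -0.332  0.088]
mill [ 0.541 -0.142  0.085]
mug [0.661 0.296 0.005]
```

View pics/a.png

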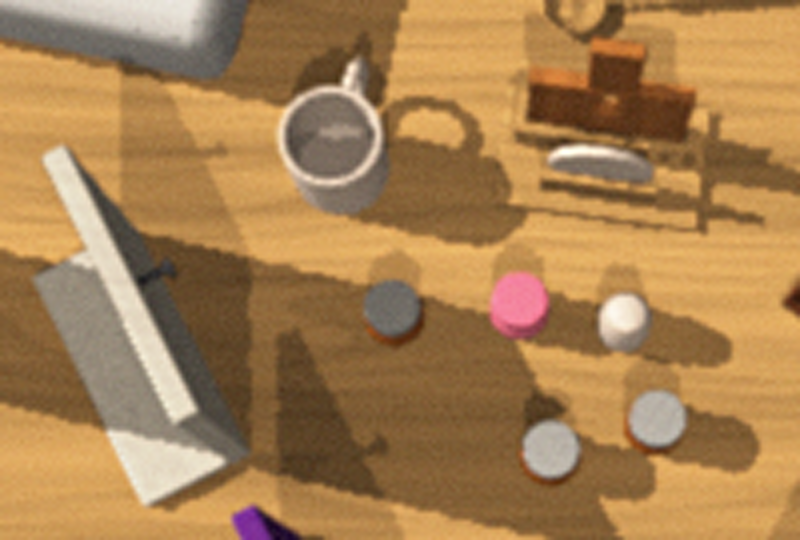

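View pics/b.png

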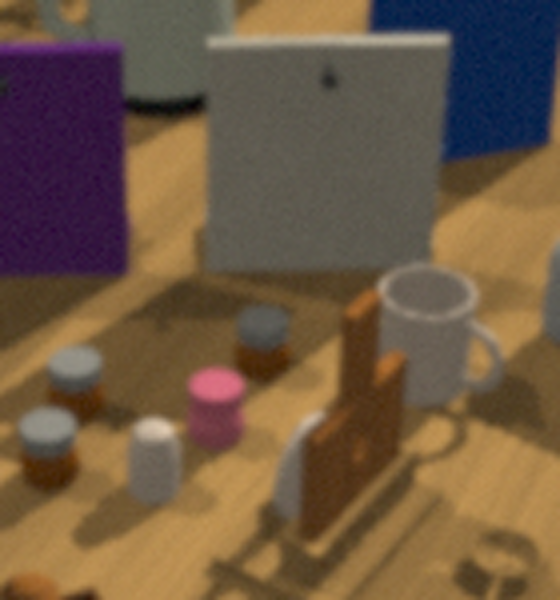

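The crops confirm three grey-lidded jars at crop px (392,308), (550,450) and (657,418). The pink one (520,305) and the salt pot (625,320) are to be left. The screw is on the white panel, near (160,272) in the top crop and (328,78) in the scene crop. The board stands with its handle up, and the saucer is on its robot side.

```bash
cat >> h.py <<'E'
def line2(P):  # min-area rect in xy: centre, sizes, long axis dir
    (c,s,a)=cv2.minAreaRect(P[:,:2].astype(np.float32)); return np.array(c),s,a
def pca(P):
    m=P.mean(0);u,s,v=np.linalg.svd(P-m,full_matrices=False);return m,v,s/np.sqrt(len(P))
E
python3 - <<'E'
from h import *
t=np.load("top0.npz");s=np.load("scene0.npz")
T=cloud("top",t["d"]);S=cloud("scene",s["d"])
def box(P,lo,hi): return ((P>lo)&(P<hi)).all(-1)
# jars/lids etc: top view per-object
for n,(u,v,h,r) in dict(j0=(288,188,.048,9),pink=(320,185,.048,9),salt=(346,190,.06,9),j1=(328,223,.048,9),j2=(354,215,.048,9),tin=(466,175,.072,14),jam=(485,204,.086,14),mill=(418,181,.09,12)).items():
    q=T[v-r:v+r+1,u-r:u+r+1].reshape(-1,3);q=q[(q[:,2]>h-.008)&(q[:,2]<h+.012)]
    c,sz,a=line2(q);print(n,len(q),c.round(4),np.round(sz,3),q[:,2].mean().round(4))
# panel top face
m=box(T,[.3,.28,.21],[.68,.5,.235]);q=T[m];c,sz,a=line2(q);print("paneltop",len(q),c,sz,a,q[:,2].mean());print(pca(q[:,:2])[1:])
# panel front face from scene
m=box(S,[.3,.25,.06],[.68,.5,.19]);q=S[m]
mm=pca(q);d=np.abs((q-mm[0])@mm[1][2]);q=q[d<.01];mm=pca(q);print("front",len(q),mm)
v,u=np.nonzero(m);print(u.min(),u.max(),v.min(),v.max())
# board
m=box(T,[.6,-.03,.19],[.75,.16,.22]);q=T[m];print("handle top",len(q),line2(q),q[:,2].mean())
m=box(T,[.6,-.03,.12],[.75,.16,.142]);q=T[m];print("blade top",len(q),line2(q),q[:,2].mean(),pca(q[:,:2])[1:])
m=box(S,[.6,-.03,.06],[.75,.16,.21]);q=S[m];mm=pca(q);q=q[np.abs((q-mm[0])@mm[1][2])<.01];print("face",len(q),pca(q))
# tray
hs=cv2.cvtColor(t["p"],cv2.COLOR_RGB2HSV);k=(T[...,2]<.03)&(hs[...,2]<100)&box(T,[.3,-.45,-.01],[.75,-.05,.03]);k=k.astype(np.uint8)
cs,_=cv2.findContours(k,0,2);c=max(cs,key=cv2.contourArea);q=np.array([ray("top",*p[0],.012) for p in c]);print("tray",line2(q))
E
```

```text
j0 152 [0.5267 0.2399] [0.039 0.039] 0.048
pink 151 [0.5337 0.1442] [0.039 0.041] 0.0477
salt 73 [0.5218 0.0643] [0.027 0.027] 0.0564
j1 156 [0.4218 0.1206] [0.04 0.04] 0.0479
j2 154 [0.4455 0.0425] [0.038 0.039] 0.048
tin 371 [ 0.5697 -0.2952] [0.062 0.063] 0.0721
jam 286 [ 0.4812 -0.3301] [0.052 0.054] 0.0858
mill 118 [ 0.5512 -0.1471] [0.034 0.037] 0.0873
paneltop 739 [0.4442938  0.36908224] (0.3358370363712311, 0.021338343620300293) 29.867706298828125 0.2215906799597578
(array([[-0.86770111, -0.49708629],
       [-0.49708629,  0.86770111]]), array([0.10056566, 0.00548481]))
front 537 (array([0.46075518, 0.36615101, 0.13180463]), array([[-0.86575143, -0.495934  , -0.06726014],
       [-0.11674759,  0.06944005,  0.99073108],
       [-0.48666668,  0.86557931, -0.11801693]]), array([0.10488476, 0.00807897, 0.00272482]))
300 408 148 215
handle top 81 (array([0.67347598, 0.08047999]), (0.03735247999429703, 0.011957121081650257), 83.03499603271484) 0.202363133760057
blade top 186 (array([0.67394137, 0.08051129]), (0.11944108456373215, 0.014571186155080795), 82.89328002929688) 0.12942284299495727 (array([[ 0.12003008,  0.99277026],
       [ 0.99277026, -0.12003008]]), array([0.03744428, 0.00403123]))
face 793 (array([0.67671443, 0.06877774, 0.12201324]), array([[ 0.00151685, -0.07043027, -0.99751555],
       [-0.15258087, -0.98585304,  0.06937481],
       [ 0.98828982, -0.15209656,  0.01224171]]), array([0.03917712, 0.0326499 , 0.00318463]))
tray (array([ 0.53888774, -0.25287226]), (0.32362401485443115, 0.23076575994491577), 52.875648498535156)
```

```bash
python3 - <<'E'
from h import *
t=np.load("top0.npz");s=np.load("scene0.npz")
T=cloud("top",t["d"]);S=cloud("scene",s["d"])
def box(P,lo,hi): return ((P>lo)&(P<hi)).all(-1)
sat=lambda p:cv2.cvtColor(p,cv2.COLOR_RGB2HSV)[...,1]
m=box(T,[.3,.28,.21],[.68,.5,.235])&(sat(t["p"])<60);q=T[m];c,sz,a=line2(q);print("paneltop",len(q),c,sz,a,q[:,2].mean());print(pca(q[:,:2]))
m=box(S,[.3,.25,.05],[.68,.5,.19])&(sat(s["p"])<60);v,u=np.nonzero(m);m&=False;m[v,u]=(u>345)&(u<402)&(v<197)
q=S[m];mm=pca(q);q=q[np.abs((q-mm[0])@mm[1][2])<.008];mm=pca(q);print("front",len(q),mm,q[:,2].min(),q[:,2].max())
n=mm[1][2];n=n*np.sign(n[0]) # candidate normal toward robot/board
if n[1]>0:n=-n
# screw: points in front of the face
for nm,P in(("top",T),("scene",S)):
    d=(P-mm[0])@n
    k=(d>.012)&(d<.035)&(P[...,2]>.18)&(P[...,2]<.215)&box(P,[.38,.25,.1],[.56,.45,.3])
    vv,uu=np.nonzero(k);print(nm,len(uu),uu.mean() if len(uu) else 0,vv.mean() if len(uu) else 0,P[k].mean(0) if len(uu) else 0, d[k].round(3))
print(t["p"][174:184,224:238].min(-1)); print(s["p"][143:155,364:382].min(-1))
E
```

```text
paneltop 538 [0.50353873 0.40267837] (0.19976353645324707, 0.01804254949092865) 28.6776065826416 0.22147223148662162
(array([0.50035817, 0.4005197 ]), array([[-0.87773438, -0.47914753],
       [-0.47914753,  0.87773438]]), array([0.05743347, 0.00527473]))
front 1911 (array([0.51322827, 0.39658203, 0.12174394]), array([[-0.87500879, -0.48290938, -0.03403152],
       [-0.03094322, -0.01436319,  0.99941794],
       [-0.48311709,  0.87555253, -0.00237485]]), array([0.05315352, 0.04007665, 0.00272985])) 0.05007334770051308 0.18987137175860225
top 16 231.0625 176.625 [0.51738032 0.3767763  0.20363976] [0.023 0.019 0.022 0.024 0.02  0.023 0.014 0.017 0.019 0.021 0.023 0.013
 0.015 0.017 0.02  0.022]
scene 15 371.6 149.6 [0.51779297 0.37215461 0.19903211] [0.02  0.02  0.022 0.024 0.025 0.03  0.02  0.026 0.022 0.024 0.02  0.023
 0.028 0.025 0.027]
[[ 63  65  64  57  48  43  47  46  47  49  37  40  42  37]
 [ 63  63  66  61  55  45  52  65  53  37  40  43  43  44]
 [ 59  65  60  66  59  43  49  64  58  40  39  36  34  43]
 [ 62  53  61  56  46  43  57  60  54  46  32  36  47  39]
 [ 55  59  51
[... 326 characters left out ...]
1  41  41  44]]
[[77 82 80 80 78 80 76 76 76 77 81 78 79 78 76 78 77 78]
 [78 75 79 79 80 77 78 74 75 78 78 76 76 80 76 77 78 80]
 [76 76 80 79 79 75 75 74 72 79 78 81 77 79 80 79 77 75]
 [73 74 76 78 77 75 73 70 67 70 79 75 77 74 72 76 77 75]
 [76 75 78 76 76 79 70 62 59 68 75 79 74 79 76 78 77 77]
 [80 77 79 75 77 73 64 56 59 63 70 74 80 77 76 75 79 78]
 [78 79 78 76 76 73 61 47 42 50 65 67 76 80 70 74 79 76]
 [76 82 77 74 80 73 57 44 41 45 63 71 74 78 78 76 78 78]
 [75 77 76 75 77 76 64 53 47 50 64 73 77 76 73 79 79 76]
 [78 78 76 76 77 75 69 67 62 66 70 78 75 81 76 75 78 80]
 [80 80 76 79 76 76 74 72 73 76 69 78 78 80 81 77 78 77]
 [78 76 76 79 77 74 78 75 75 76 78 74 75 77 80 81 81 77]]
```

```bash
cat >> h.py <<'E'
def Rd(a): # tool down, closing axis y at world angle a (deg)
    a=np.radians(a);y=np.array([np.cos(a),np.sin(a),0]);z=np.array([0,0,-1.]);return np.c_[np.cross(y,z),y,z]
def shot(n,f=None,crop=None,sc=1):
    p,d=camera(n)
    if f:
        q=p if crop is None else p[crop[0]:crop[1],crop[2]:crop[3]]
        cv2.imwrite(f"pics/{f}.png",cv2.resize(q,None,fx=sc,fy=sc,interpolation=cv2.INTER_CUBIC)[:,:,::-1])
    return p,cloud(n,d)
def box(P,lo,hi): return ((P>lo)&(P<hi)).all(-1)
E
python3 - <<'E'
from h import *
for a in(-7.2,172.8,-61.2,118.8):
    print(a,inverse_kinematics([.674,.0805,.3],Rd(a)),inverse_kinematics([.5127,.3861,.35],Rd(a)))
q=sense()["joint_pos"];print(q)
A=172.8 if inverse_kinematics([.674,.0805,.3],Rd(-7.2)) is None else -7.2
movep([.674,.0805,.32],Rd(A))
command_gripper(.05)
move_l([.674,.0805,.186],feed=.08,until_force=8)
s=sense();print(s["position"],s["wrist_force"],s["joint_pos"],s["time_s"])
shot("top","t1",(90,200,260,420),4)
E
```

```text
-7.2 [ 0.30977     0.55296489 -0.76352411  1.43739825  0.38591456  1.30480785
 -0.60582879] [-0.04580733  0.53858247 -1.02739087  1.45257643  0.4610849   1.40796985
 -1.20943502]
172.8 [ 0.50138428  0.71706598 -1.17930349  1.42598812  0.6604105   1.43097416
  2.33973618] [ 0.01807494  0.60441852 -1.17632451  1.4492368   0.55655992  1.45351314
  1.85890986]
-61.2 [ 0.23842889  0.5209582  -0.63995018  1.44195312  0.31521422  1.28233688
 -1.49556324] [-0.07063696  0.51922522 -0.97669445  1.45391957  0.43080177  1.39527388
 -2.12844063]
118.8 [ 0.50138428  0.71706598 -1.17930349  1.42598812  0.6604105   1.43097416
  1.39725839] [ 0.01807494  0.60441852 -1.17632451  1.4492368   0.55655992  1.45351314
  0.91643206]
[ 1.19510226  0.46937403 -0.04860153  1.53356914  0.02406738  1.14101058
 -0.08226059]
[0.6742416  0.08062731 0.18655889] [-0.38837437 -0.33464972 -0.06390886] [ 0.29314682  0.64401585 -0.72650737  1.56458699  0.46169033  1.11006862
 -0.66764501] 5.3333
```

View pics/t1.png

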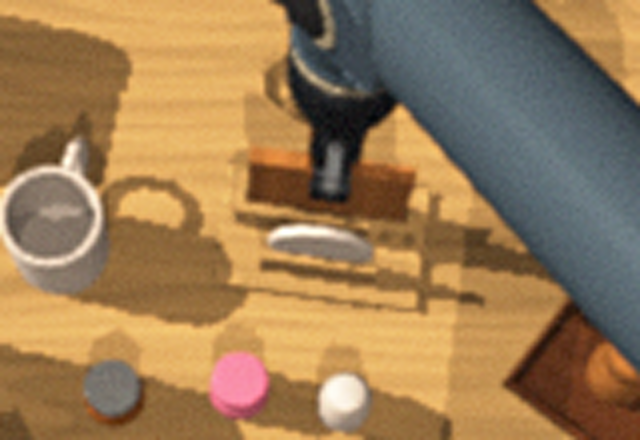

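The gripper straddles the handle, seen at (335,165) in the crop. The board is upright between the blade edges at (250,155) and (415,165). I'll grip and lift it.

```bash
python3 - <<'E'
from h import *
command_gripper(0,80)
s=sense();print(s["finger_gap"],s["gripper_force"],s["position"],s["wrist_force"])
move_l([.674,.0805,.36],feed=.1)
s=sense();print(s["finger_gap"],s["wrist_force"])
n=np.array([.482,-.876,0]);sc=np.array([.5127,.3861,0])
movep(sc+.08*n+[0,0,.36],Rd(-61.2))
move_l(sc+.07*n+[0,0,.296],feed=.1)
s=sense();print(s["position"],s["tcp_rot"][:,1],s["wrist_force"],s["time_s"],s["joint_pos"])
for c in("top","scene"):
    p,P=shot(c,c+"2",(110,270,180,380) if c=="top" else (100,250,280,460),3.5);np.savez(c+"2.npz",p=p,P=P)
E
```

```text
0.010916417077327038 78.33791255950928 [0.67420892 0.08064344 0.1863005 ] [0.52809563 0.77578937 1.3478229 ]
0.011128890763805693 [-0.03141545 -0.1309916  -2.87003085]
[0.54686243 0.32496071 0.29662259] [ 4.81547970e-01 -8.76419719e-01 -1.70850262e-04] [-0.35177392 -0.58058156 -2.12700356] 9.6667 [-0.14569097  0.44887222 -0.64588239  1.55557248  0.28091401  1.23031719
 -1.90632456]
```

View pics/scene2.png

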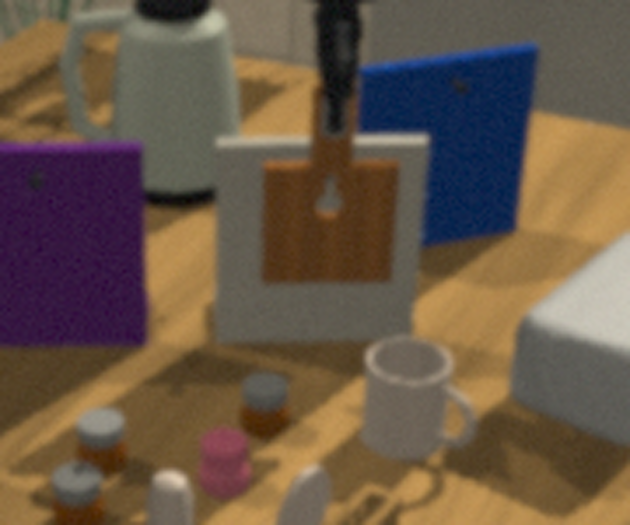

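View pics/top2.png

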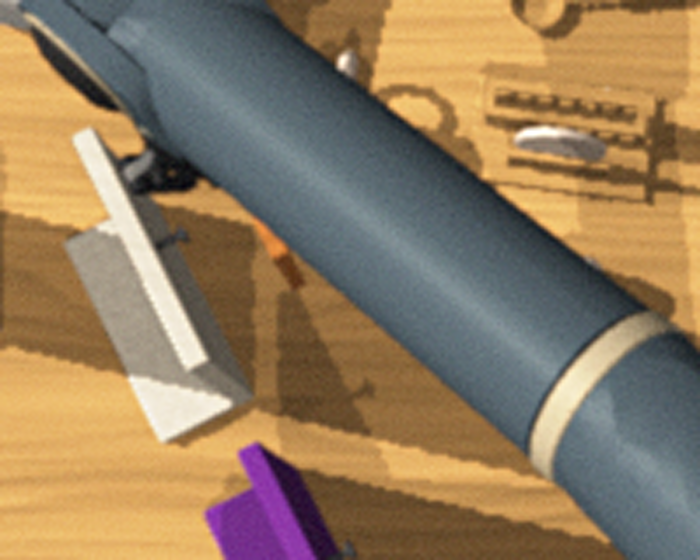

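The scene crop shows the board square in front of the white panel. The hole is at (328,205) in the crop and nothing is nearby. The top view is mostly hidden by the arm, so I'll measure the board against the screw in the scene camera, which cancels its bias.

```bash
cat >> h.py <<'E'
N=np.array([.4824,-.8760,0]);E_=np.array([.8760,.4824,0]);C=np.array([.5035,.4027,0]) # panel normal (front), lateral, centre
def proj(n,X):
    c=camera_params(n);q=c["K"]@(c["rotation"].T@(np.asarray(X)-c["position"]));return q[:2]/q[2]
def onplane(n,u,v,d): # point on plane at distance d from panel front face -> (lateral, z)
    c=camera_params(n);r=c["rotation"]@np.linalg.solve(c["K"],[u,v,1]);p=c["position"]
    X=p+r*((C+(d+.009)*N-p)@N)/(r@N);return np.array([(X-C)@E_,X[2]])
E
python3 - <<'E'
from h import *
s=np.load("scene0.npz")["p"];I=s.min(-1).astype(float)
w=np.clip(70-I[143:155,364:382],0,None);v,u=np.mgrid[143:155,364:382]
uc,vc=(w*u).sum()/w.sum(),(w*v).sum()/w.sum();print("screw blob",uc,vc,"on head plane",onplane("scene",uc,vc,.025))
print("pred head",proj("scene",C+.034*N+[0,0,.2]),"pred root",proj("scene",C+.009*N+[0,0,.2]))
# panel edges in scene0 at rows: white mask
m=(cv2.cvtColor(s,cv2.COLOR_RGB2HSV)[...,1]<50)
for r in(165,175,185):
    k=np.nonzero(m[r,330:402])[0]+330;print("panel row",r,onplane("scene",k.min()-.5,r,0),onplane("scene",k.max()+.5,r,0))
print("top edge",[onplane("scene",372,r,0) for r in(138,140)], s[134:144,372].tolist())
p=np.load("scene2.npz")["p"];h=cv2.cvtColor(p,cv2.COLOR_RGB2HSV);m=((h[...,1]>120)&(h[...,0]<20)).astype(np.uint8);m[:, :345]=0;m[:,402:]=0;m[:130]=0;m[185:]=0
cs,_=cv2.findContours(m,1,cv2.CHAIN_APPROX_NONE)
for c in sorted(cs,key=cv2.contourArea)[-2:]: print(cv2.contourArea(c),cv2.boundingRect(c))
tcp=sense()["position"];d=(tcp-C)@N-.009+.006;print("tcp lat",(tcp-C)@E_,"d",d)
for r in range(152,178,4):
    k=np.nonzero(m[r])[0];L=onplane("scene",k.min()-.5,r,d);R=onplane("scene",k.max()+.5,r,d);print(r,L,R,(L+R)/2)
for c in(360,365,380,385):
    k=np.nonzero(m[:,c])[0];print("col",c,onplane("scene",c,k.min()-.5,d),onplane("scene",c,k.max()+.5,d))
E
```

```text
screw blob 371.8938053097345 149.61061946902655 on head plane [-0.00128905  0.19915529]
pred head [372.29898057 149.37260004] pred root [371.68262098 146.00337956]
panel row 165 [-0.09327703  0.12977897] [0.09737454 0.12698282]
panel row 175 [-0.09314065  0.09045104] [0.09338835 0.0878151 ]
panel row 185 [-0.09651459  0.05000889] [0.09278054 0.04743807]
top edge [array([-9.30730365e-05,  2.29037324e-01]), array([1.90669485e-04, 2.21837245e-01])] [[179, 138, 79], [182, 139, 78], [182, 139, 80], [178, 141, 85], [183, 153, 115], [184, 168, 140], [167, 157, 138], [128, 120, 107], [101, 98, 87], [94, 90, 76]]
65.5 (369, 149, 10, 13)
1401.0 (349, 130, 45, 51)
tcp lat 0.0005416263813643948 d 0.08597291680947668
152 [-0.05826745  0.22206719] [0.05713181 0.2202971 ] [-0.00056782  0.22118214]
156 [-0.05800641  0.20804549] [0.05804482 0.20628911] [1.92078246e-05 2.07167302e-01]
160 [-0.0577424   0.19386408] [0.05896822 0.19212183] [0.00061291 0.19299295]
164 [-0.05747536  0.1795202 ] [0.0567351  0.17783914] [-0.00037013  0.17867967]
168 [-0.05720525  0.16501104] [0.05766163 0.16334462] [0.00022819 0.16417783]
172 [-0.05693201  0.15033375] [0.09062177 0.14822467] [0.01684488 0.14927921]
176 [-0.05988906  0.13553088] [0.09175571 0.13339615] [0.01593333 0.13446352]
col 360 [-0.04605807  0.29786302] [-0.04169791  0.11837017]
col 365 [-0.03092595  0.29761414] [-0.02543545  0.11814524]
col 380 [0.01443037 0.29686819] [0.02311893 0.12124599]
col 385 [0.03252055 0.24308986] [0.03932688 0.12102093]
```

```bash
python3 - <<'E'
from h import *
T=lambda lat,d,z:C+(d+.009)*N+lat*E_+[0,0,z]
move_l(T(-.0002,.045,.2962),feed=.05)
print(move_l(T(-.0002,.0105,.2962),feed=.03,until_force=6))
s=sense();print(s["position"],((s["position"]-C)@N)-.009,s["wrist_force"])
p,P=shot("scene","s3",(110,200,330,450),5)
E
```

```text
False
[0.51294551 0.38524773 0.29619021] 0.010844696973728139 [-0.01325261 -0.89103992 -2.62053963]
```

View pics/s3.png

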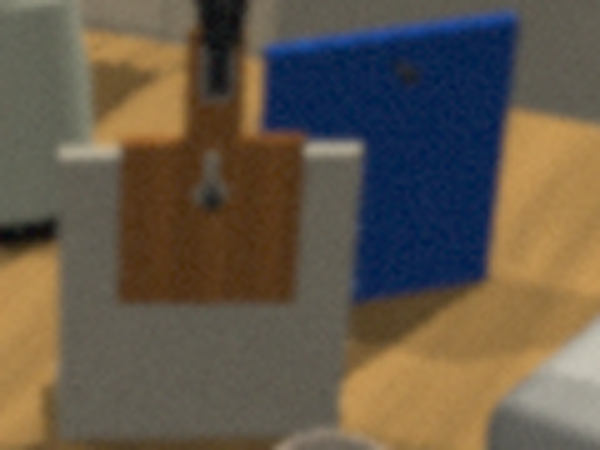

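The screw head shows in the round hole at about (212,200) in the crop, so it passed through without contact. Next I'll lower the board.

```bash
python3 - <<'E'
from h import *
p0=sense()["position"]
for lat in(0,.001,-.001,.002,-.002):
    p=sense()["position"];move_l([*(p0+lat*E_)[:2],p[2]],feed=.02)
    r=move_l([*(p0+lat*E_)[:2],p0[2]-.031],feed=.02,until_force=7)
    s=sense();print(lat,r,(s["position"]-p0).round(4),s["wrist_force"].round(2))
    if p0[2]-s["position"][2]>.026:break
    move_l(s["position"]+[0,0,.002],feed=.02)
p,P=shot("scene","s4",(110,200,330,450),5)
E
```

```text
0 True [-0.     -0.     -0.0292] [-0.6   0.27  5.41]
```

View pics/s4.png

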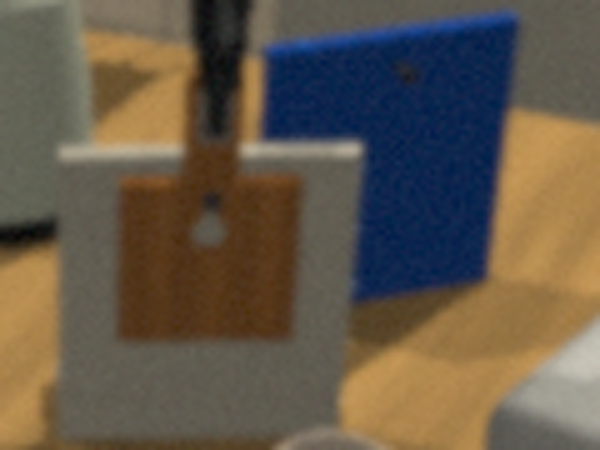

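The screw now sits at the slot top, at (212,198) in the crop above the hole at (208,230), and contact was felt after 29 mm. I'll release, retreat and look again at the board and jars.

```bash
python3 - <<'E'
from h import *
command_gripper(.04,30);sleep(.3)
p=sense()["position"];move_l(p+[0,0,.09],feed=.1)
print(sense()["wrist_force"],sense()["time_s"])
movep([.45,-.1,.3],Rd(-61.2+0))
for c in("scene","top"):
    p,P=shot(c,c+"5",(110,250,280,460) if c=="scene" else None,3.4 if c=="scene" else 1);np.savez(c+"5.npz",p=p,P=P)
for n,(u,v) in dict(j0=(288,188),pink=(320,185),j1=(328,223),j2=(354,215)).items():
    q=P[v-22:v+22,u-14:u+15].reshape(-1,3);q=q[(q[:,2]>.04)&(q[:,2]<.056)];print(n,len(q),line2(q) if len(q) else 0)
E
```

```text
[ 0.22246442  0.0288878  -0.48616101] 15.3917
j0 154 (array([0.52650368, 0.2401223 ]), (0.0400569811463356, 0.03918074443936348), 1.8207823038101196)
pink 152 (array([0.53373617, 0.14493281]), (0.039514582604169846, 0.03945646435022354), 63.95111083984375)
j1 156 (array([0.42285275, 0.11908843]), (0.039047643542289734, 0.038513366132974625), 0.45117396116256714)
j2 170 (array([0.47035441, 0.04735854]), (0.09109100699424744, 0.03981102257966995), 12.598937034606934)
```

View pics/scene5.png

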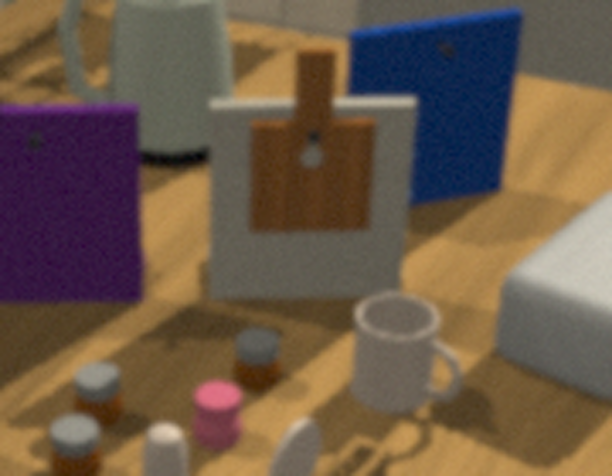

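View pics/top5.png

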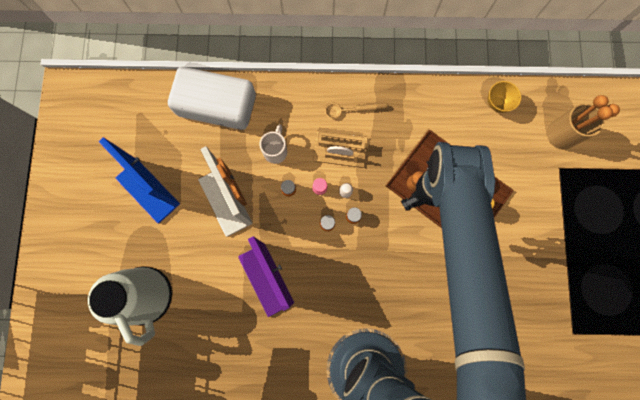

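The board hangs straight with its handle above the panel, at (315,85) in the scene crop. The jars have not moved: top (288,188), (328,223) and (354,215). I'll place the jars on free tray spots, looking again before each pick.

```bash
cat >> h.py <<'E'
O=np.array([.539,-.253]);L=np.array([.603,.798]);S=np.array([.798,-.603])
def lids(lo=.04,hi=.056,x=(.3,.8),y=(-.1,.42)):
    p,P=shot("top");h=cv2.cvtColor(p,cv2.COLOR_RGB2HSV)
    m=box(P,[x[0],y[0],lo],[x[1],y[1],hi])&(h[...,1]<90)
    n,l,st,_=cv2.connectedComponentsWithStats(m.astype(np.uint8));o=[]
    for i in range(1,n):
        if st[i,4]<90:continue
        c,s,_=line2(P[l==i])
        if .03<min(s) and max(s)<.05: o.append(c)
    return o
def go(xy,z,a):
    q0=sense()["joint_pos"];c=[]
    for b in(a,a+180):
        q=inverse_kinematics([*xy,z],Rd(b))
        if q is not None:c.append((np.abs(np.array(q)-q0).max(),b))
    b=min(c)[1];movep([*xy,z],Rd(b))
def pick(xy,a):
    command_gripper(.062,40);go(xy,.2,a);move_l([*xy,.07],feed=.15);r=move_l([*xy,.034],feed=.06,until_force=6)
    command_gripper(0,40);s=sense();print("pick",r,s["finger_gap"],s["position"].round(4))
    move_l([*xy,.2],feed=.15);print("held",sense()["finger_gap"],sense()["wrist_force"][2])
def place(l,s_,a):
    xy=O+l*L+s_*S;go(xy,.2,a);move_l([*xy,.055],feed=.12);r=move_l([*xy,.036],feed=.02,until_force=3)
    s=sense();print("place",r,s["position"].round(4),s["wrist_force"].round(1));sleep(.2)
    command_gripper(.06,40);move_l([*xy,.2],feed=.1);print("t",sense()["time_s"])
E
python3 - <<'E'
from h import *
o=lids();print(o)
j=min(o,key=lambda c:np.hypot(*(c-[.4455,.0425])))
pick(j,61);place(-.065,-.075,52.9)
movep([.45,-.02,.3],sense()["tcp_rot"]);print(lids())
shot("top","t6",(110,270,370,530),4)
E
```

```text
[array([0.52672392, 0.2401537 ]), array([0.44520837, 0.04239943]), array([0.42191485, 0.11955284])]
pick False 0.04348783689586328 [0.4454 0.0424 0.0346]
held 0.043214664353713086 -2.063900304179226
place True [ 0.4398 -0.2596  0.0406] [-1.6 -0.   5. ]
t 27.7583
[array([0.5264982 , 0.24017145]), array([0.42162016, 0.11934214])]
```

View pics/t6.png

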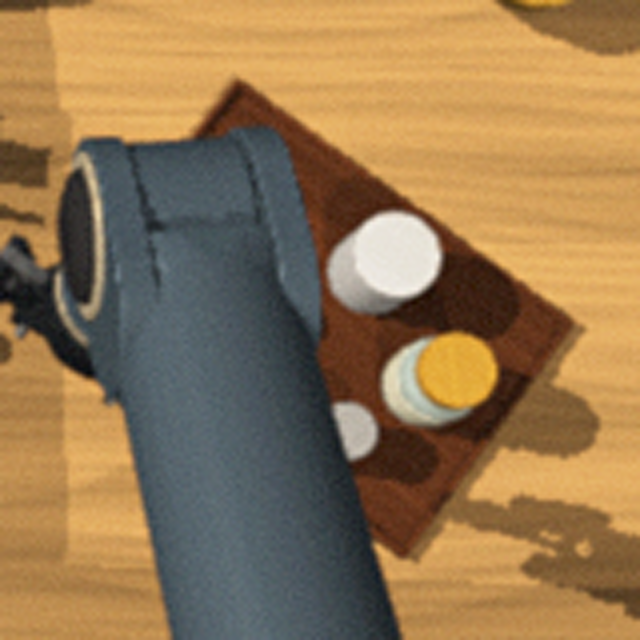

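The first jar stands on the tray at (350,430) in the crop, clear of the jam jar at (440,380). Next come the other two.

```bash
python3 - <<'E'
from h import *
o=lids();print(o)
pick(min(o,key=lambda c:np.hypot(*(c-[.4218,.12]))),45);place(.02,-.065,-37.1)
movep([.45,-.1,.3],sense()["tcp_rot"]);o=lids();print(o)
pick(min(o,key=lambda c:np.hypot(*(c-[.5265,.24]))),0);place(.11,.055,52.9)
movep([.25,-.55,.3],sense()["tcp_rot"]);print("worktop",lids())
t=lids(.046,.062,(.35,.72),(-.45,-.05))
print("tray",[(((c-O)@L).round(3),((c-O)@S).round(3)) for c in t])
shot("top","t7",(70,270,190,540),2.2);shot("scene","s7",(100,400,180,460),2)
E
```

```text
[array([0.52648312, 0.24004914]), array([0.42212698, 0.11947971])]
pick False 0.04352690332355901 [0.4224 0.1195 0.0347]
held 0.04354321708760977 -0.6851124101202007
place True [ 0.4991 -0.1978  0.0407] [-0.6  0.6  4.8]
t 40.0833
[array([0.52641547, 0.24050966])]
pick False 0.04348714179274549 [0.5268 0.2407 0.0347]
held 0.043191890806027394 -1.1305985681713488
place True [ 0.6491 -0.1983  0.0408] [0.6 0.8 4.6]
t 51.6583
worktop []
tray [(np.float64(0.111), np.float64(0.053)), (np.float64(0.021), np.float64(-0.066)), (np.float64(-0.064), np.float64(-0.075))]
```

View pics/t7.png

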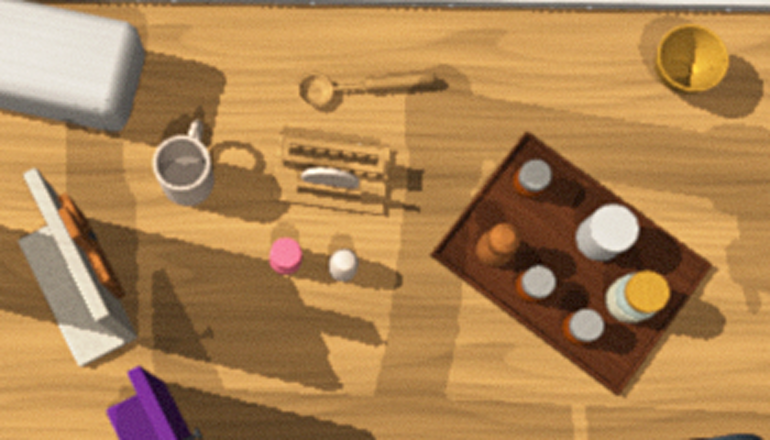

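View pics/s7.png

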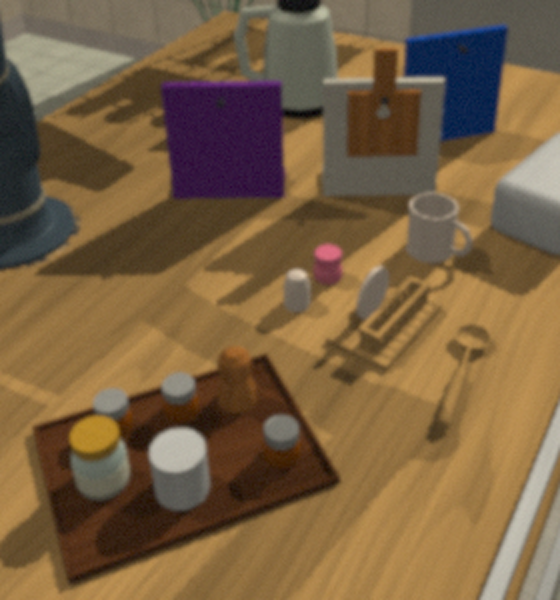

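The three jars stand upright on the tray at (535,178), (538,283) and (585,326) in the top crop. They are clear of the mill, tin and jam. The board hangs straight, at (383,120) in the scene crop, and the pink jar, salt and mug look untouched.

```bash
python3 -c "
from rig import *
print(finish_job())"
```

```text
the job is handed in; nothing more can be done
None
```

I handed the job in after about 52 s of robot time: the board hangs straight on the white panel's screw, and all three loose jars stand upright on the tray, touching nothing.

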